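Feel along the chest rail for the hidden release and open the cutter chest

ROBOT

A 7-joint arm with a two-finger parallel gripper is mounted at the origin on the work surface. World frame = base frame: x ahead of the robot, y to its left, z up, the work surface at z = 0. Lengths are in m, angles in degrees, forces in N, time in s.
With the tool pointing down it reaches from about 0.425 to 0.875 m from the base axis. Payload 4.7 kg.
Tool frame: the origin (TCP) lies between the finger pads; the fingertips stand 8 mm ahead of it and the grasp point (between the pads) lies 11 mm behind it; x points along the fingers, z is the direction in which the jaws open and shut, and the axes are right-handed (so a half turn about x gives the same grasp; the last joint's range is limited). The gripper opens to 87 mm and grips with 3 to 60 N. Pads are 19 mm wide; open, the fingers measure 117 mm over their backs; the gripper's body (75 mm by 190 mm) begins 51 mm behind the grasp point.
Start: joints at [70.136, 18.392, -4.016, 83.108, 1.295, 78.541, -3.26], TCP at [0.229, -0.608, 0.231] pointing down, gripper open.
Joint ranges: [-163.93, 163.93], [-17.29, 119.83], [-79.2, 71.16], [3.27, 140.29], [-89.18, 269.18], [5.43, 117.66], [-154.24, 154.24]. Speed limits (degrees/s): [147.25, 147.25, 180, 180, 180, 180, 180].

INTERFACE

Orientations are given as [roll, pitch, yaw] about the fixed x, y, z axes, in that order (R = Rz(yaw) Ry(pitch) Rx(roll)).
In Python, from cell import telemetry, vision, sign_off gives the robot as it stands. The module is installed in compiled form; this text tells all that it offers.
- The arm moves only by the tool drive_tool, never from a script. Its arguments are lists of equal length, an entry for each row: "offset": the shift along the tool's x, y, z in m, a list of three; "angular": the turn, a rotation vector about the tool's x, y, z in rad, a list of three. A call has 1 to 10 rows; each row is the pose to reach, as a shift and turn from the pose measured when the call began, along the tool's axes at that moment; what a row does not reach only later rows make up. A row lasts 1/8 s, in which the tool goes at most 62.5 mm and 10.7 degrees, less where a joint would pass 70% of its speed; a pose out of reach is approached as far as the arm can. A call with a gripper value outside its range is refused whole. "fingers" is the closure, from -1 (fully open) to 1 (shut), set as the call begins (left out, the last holds). The fingers move at their own pace and stop on an object; "squeeze" is the grip in N (left out, the last holds). Time passes only in rows, so rows that repeat a pose let the fingers close. It gives the time, the measured TCP pose, the force and the opening at its end, in the units of the state.
- telemetry.get_obs(): the state, without advancing time (a new reading comes with each control period).
- vision.read_camera(name): name is "scene" or "top"; returns a dict with "pixels" (384x512x3 uint8, red, green, blue), "intrinsics" (3x3 intrinsics, pixels), "distortion" ([k1, k2, p1, p2, k3] as OpenCV has them; the pictures are not rectified), "world_from_camera" (4x4, takes a point from camera to world coordinates). Camera axes: x right, y up, looking along -z (the intrinsics and any distortion apply to the point x, -y, -z); pixel columns grow to the right and rows downward; lengths in m; the calibration is good to about 2 mm. A picture is of the moment at which its call begins. There is no depth.
- sign_off(): hands the job in, once; it reports no verdict.
The state is a dict: "time_s": time; "qpos": joint angles; "joint_velocities": joint speeds; "effort": joint torques, N m; "tool_pos": TCP position; "tool_rot": TCP orientation; "force": force on the tool from outside, world axes, zero at the start; "wrist_torque": the same for the moment, N m; "grip_width": finger opening in m.
Only numpy, scipy, OpenCV 4.12 (cv2) and the standard library are available. Lean on these libraries where they do the work, as an engineer would, in place of code of your own. Each camera call takes 0.05 s, during which the arm holds its last target.

TASK

The green cutter chest has no handle: its lid is held by a catch hidden in a notch somewhere along the dark rail on its front edge. Put a fingertip on the red pad at one end of the rail, slide it along the top of the rail until it runs off into the notch, then press the sprung key inside the notch all the way down so that the lid springs open, and move clear. Grasp and lift nothing, and leave the oil bottle, steel collar and brass arbor where they are.

Things in the scene. Friction and masses are not known exactly. Their poses are not given: they have to be found in the camera images.
- chest: Green steel chest fixed to the bench, 230 (x) by 400 (y) by 78 mm high, origin at the centre of its underside, z up. A dark level rail, 30 mm wide, runs along y on its front edge (robot's side), centred at x = -100 mm, top 85 mm above the bench. Behind it a deck 28 mm wide, 70 mm high, then the lid. The notch's place must be seen or felt.
- pad (a point): Centre of the top of the red pad (50 mm along the rail, 30 wide), at chest (-100, 175, 85) mm: start of the sweep. After it the rail has a plain 40 mm, five flush rigid inserts of 60 mm each (chest y = 110 down to -190 mm) and a plain 10 mm. Exactly one insert, any of the five, has the notch, its middle at chest y = 78, 18, -42, -102 or -162 mm.
- rail_end (a point): Middle of the rail's top at its other end, chest (-100, -200, 85) mm; the sweep runs from pad towards it. The notch is 40 mm long along the rail, open to front and back, with flush lips of 12 mm (pad's side) and 8 mm. Its floor is the key, same dark colour, its top 11 mm below the rail's top.
- key (a joint): How far the key in the notch is pressed down, m: 0 up, 0.008 fully down. It is sprung: 1.4 N to start, about 5 N at the bottom, and comes back up. The lid is let go beyond about 0.0055.
- lid (a joint): Angle of the lid, rad: 0 shut and latched, 0.75 fully open. Flat green lid 168 by 384 mm, hinged along the chest's far (+x) edge; once let go, its own spring swings it up in about a second and keeps it open. Pulling at it does not open it.
- oil: Bystander: yellow oil bottle with red cap, 52 mm across, 100 mm high, standing on the bench beside the chest's pad end; origin under its centre.
- collar: Bystander: steel collar, 54 mm across, 35 mm high, on the bench beside the chest's other end; origin under its centre.
- arbor: Bystander: brass tool arbor, 42 mm across, 85 mm high, standing next to the collar; origin under its centre.

How it is judged (in metres and radians):
On the way, in this order (a step that is already met when the one before it is completed fails the run):
1. a fingertip touches the red pad while the lid is shut (contact force between the fingers and chest_c0 above 0.2 N and value of joint lid below 0.1 rad), for 0.02 s.
2. the fingertip slides over the lip that bounds the notch on the pad's side, the lid still shut (contact force between the fingers and release_c0 above 0.2 N and value of joint lid below 0.1 rad).
3. the key in the notch is pressed (value of joint key above 0.0055 m), for 0.02 s.
At the end, for the whole second after the job is handed in: The lid stands open by more than 0.5 rad, the key is up again (under 2 mm), and each bystander is within 20 mm of where it stood (value of joint lid above 0.5 rad and value of joint key below 0.002 m and distance of each of oil, collar, arbor from where it was at the start of the episode below 0.02 m); the robot touches nothing.
It fails at once if the oil bottle is lifted or shoved more than 20 mm (distance of oil from where it was at the start of the episode above 0.02 m).
It fails at once if the collar is lifted or shoved more than 20 mm (distance of collar from where it was at the start of the episode above 0.02 m).
It fails at once if the arbor is lifted or shoved more than 20 mm (distance of arbor from where it was at the start of the episode above 0.02 m).
It also fails if it takes over 67 s, if anything falls off the work surface, if the arm or the gripper's body presses on something with over 40 N, if the wrist force passes 120 N, or if a joint passes its speed limit or range.

## Working session

There is one attempt and no reset: what is moved stays moved. The work goes in short steps, Python scripts to look and compute and a tool call to move; the robot and the scene stay as the last step left them, time stands still between calls to the robot, and variables do not carry over. Pictures are saved under pics/ and viewed, and the job is handed in when it is done.

Besides the shell and the picture viewer there is one more tool, called after ">>>" in YAML: its name, and indented under it one key for each argument. drive_tool: Moves the arm, as the interface text tells. Its arguments: {"type":"object","properties":{"offset":{"type":"array"},"angular":{"type":"array"},"fingers":{"type":"number"},"squeeze":{"type":"number"}},"required":["offset","angular"]}

```bash
mkdir -p pics
python3 - <<'E'
from cell import telemetry, vision
import cv2,numpy as np
o=telemetry.get_obs(); print({k:np.round(v,4).tolist() for k,v in o.items()})
for n in("scene","top"):
    c=vision.read_camera(n); cv2.imwrite(f"pics/{n}0.png",c["pixels"][:,:,::-1]); np.savez(f"{n}0.npz",**c)
    print(n,c["intrinsics"],c["distortion"],c["world_from_camera"].round(4))
E
```

```text
{'time_s': 0.0, 'qpos': [70.1365, 18.4394, -4.0133, 83.1759, 1.2954, 78.5417, -3.2607], 'joint_velocities': [0.0313, -0.0899, -0.0168, -0.0743, 0.0757, 0.0392, 0.0298], 'effort': [-0.0005, -49.1288, -0.4039, -31.253, -0.0639, 0.0437, 0.0002], 'tool_pos': [0.2292, -0.6077, 0.2294], 'tool_rot': [-176.436, 89.888, 114.2346], 'force': [-0.2058, 0.9452, 0.3528], 'wrist_torque': [0.023, 0.0114, 0.031], 'grip_width': 0.0867}
scene [[361.77983421   0.         252.74369607]
 [  0.         361.77983421 196.58799813]
 [  0.           0.           1.        ]] [-0.07080551  0.          0.          0.          0.        ] [[-0.8842 -0.3579  0.3001  0.7856]
 [ 0.467  -0.6653  0.5825  0.4257]
 [-0.0088  0.6552  0.7554  0.617 ]
 [ 0.      0.      0.      1.    ]]
top [[383.90160007   0.         255.20732155]
 [  0.         383.90160007 195.71123864]
 [  0.           0.           1.        ]] [-0.03794746  0.          0.          0.          0.        ] [[ 0.028   0.9863 -0.1627  0.3843]
 [-0.9996  0.0275 -0.0058  0.0023]
 [-0.0012  0.1628  0.9867  1.0848]
 [ 0.      0.      0.      1.    ]]
```

View pics/scene0.png

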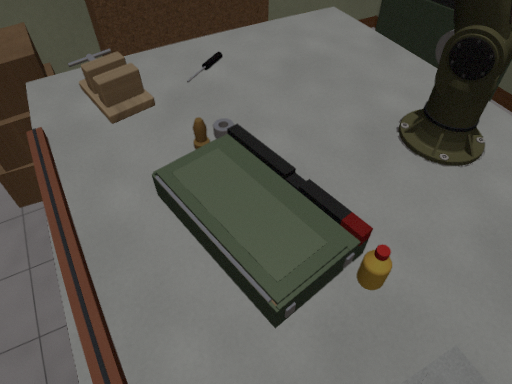

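View pics/top0.png

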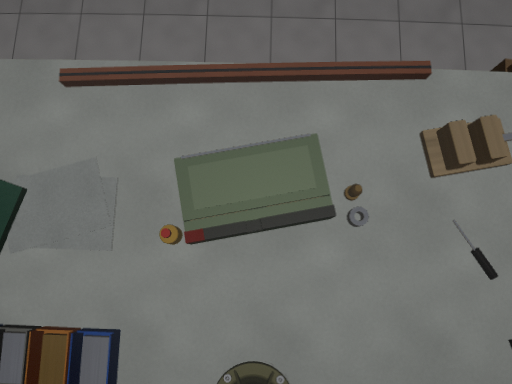

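Run:
```python
import cv2
a=cv2.imread("pics/scene0.png")[110:300,150:410]; cv2.imwrite("pics/sc_z.png",cv2.resize(a,None,fx=3,fy=3,interpolation=cv2.INTER_CUBIC))
a=cv2.imread("pics/top0.png")[125:255,150:380]; cv2.imwrite("pics/tp_z.png",cv2.resize(a,None,fx=3.4,fy=3.4,interpolation=cv2.INTER_CUBIC))
```

```text
(no output)
```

View pics/sc_z.png

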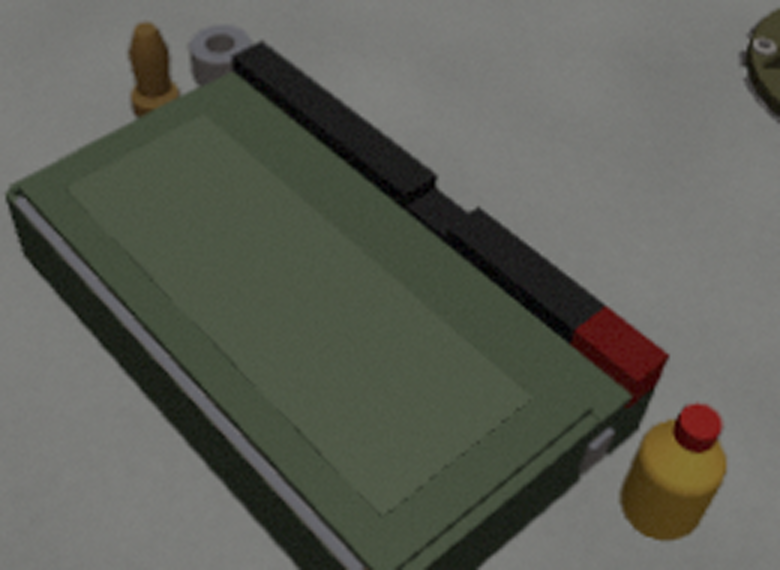

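View pics/tp_z.png

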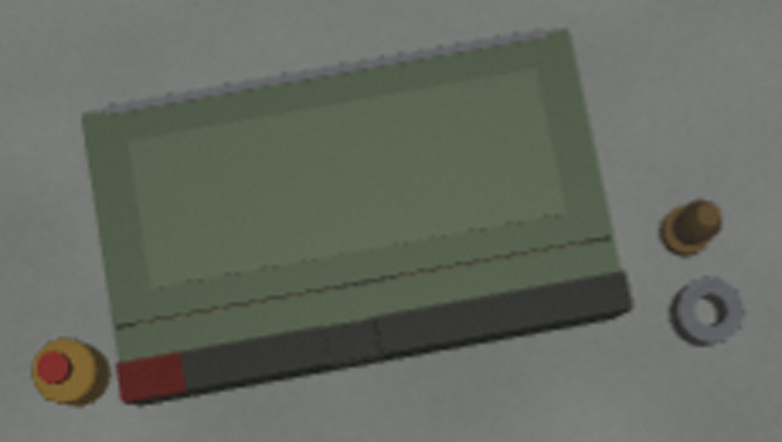

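```bash
cat > h.py <<'E'
import cv2,numpy as np
def proj(n,P):
    c=np.load(f"{n}0.npz"); T=np.linalg.inv(c["world_from_camera"])
    p=np.asarray(P)@T[:3,:3].T+T[:3,3]; p=p*[1,-1,-1]
    return cv2.projectPoints(p,np.zeros(3),np.zeros(3),c["intrinsics"],c["distortion"])[0][:,0]
def W(q,P):
    P=np.asarray(P,float); c,s=np.cos(q[2]),np.sin(q[2])
    return np.c_[q[0]+c*P[:,0]-s*P[:,1],q[1]+s*P[:,0]+c*P[:,1],P[:,2]+q[3]]
E
python3 - <<'E'
from h import *
from scipy.optimize import least_squares
L=lambda x,y,z=.085:(x,y,z)
S=[((265,43),L(-.115,-.2)),((235,62),L(-.085,-.2)),((667,357),L(-.115,.2)),((632,388),L(-.085,.2)),((605,308),L(-.115,.15)),((575,338),L(-.085,.15))]
Tp=[((118,363),L(-.085,.2)),((123,402),L(-.115,.2)),((625,272),L(-.085,-.2)),((631,308),L(-.115,-.2)),((182,352),L(-.085,.15)),((187,390),L(-.115,.15))]
us=np.array([a for a,_ in S])/3+[150,110]; ut=np.array([a for a,_ in Tp])/3.4+[150,125]
ps=[b for _,b in S]; pt=[b for _,b in Tp]
f=lambda q:np.r_[(proj("scene",W(q,ps))-us).ravel(),(proj("top",W(q,pt))-ut).ravel()]
r=least_squares(f,[.5,0,-.17*-1,0]); q=r.x; print(q,np.degrees(q[2]));print(r.fun.reshape(-1,2).round(1))
np.save("q.npy",q)
for y in(78,18,-42):
    e=[L(-.115,(y+20)/1e3),L(-.115,(y-20)/1e3)]
    print(y,(proj("scene",W(q,e))-[150,110])*3,(proj("top",W(q,e))-[150,125])*3.4)
print(W(q,[L(-.1,.175),L(-.1,.04),L(-.1,.018),L(-.1,-.2)]))
E
```

```text
[ 0.57153166  0.01352942  0.20390499 -0.00469592] 11.682895207810954
[[-1.1  0.5]
 [-1.2 -0.7]
 [-0.5  0.9]
 [ 0.6 -0.7]
 [-0.8  0.7]
 [-1.3 -1.1]
 [-0.9  0.6]
 [-0.7  0.5]
 [-0.3  0.8]
 [ 0.3  1.3]
 [-0.9  0.5]
 [-0.6  0.6]]
78 [[541.66589047 262.38832644]
 [497.48530187 227.8422592 ]] [[251.89658313 380.28455633]
 [303.29019225 371.16020356]]
18 [[476.25384983 211.26536405]
 [435.42688849 179.43329821]] [[328.9554925  366.59810316]
 [380.21155704 357.47616747]]
-42 [[415.79941032 164.15079513]
 [378.03884029 134.78700682]] [[405.79775591 352.91716922]
 [456.8751861  343.80518409]]
[[ 0.43816671  0.1646545   0.08030408]
 [ 0.46550353  0.03245125  0.08030408]
 [ 0.46995842  0.01090702  0.08030408]
 [ 0.51410232 -0.20257674  0.08030408]]
```

```bash
cat >> h.py <<'E'
from scipy.spatial.transform import Rotation as R
q=np.load("q.npy"); yaw=q[2]
def Rd(cur):
    x=np.array([0,0,-1.]); z=np.array([-np.sin(yaw),np.cos(yaw),0])
    z=z if z@cur[:,2]>0 else -z
    return np.c_[x,np.cross(z,x),z]
def cur():
    from cell import telemetry
    o=telemetry.get_obs(); return o,R.from_euler("xyz",o["tool_rot"],degrees=True).as_matrix(),np.array(o["tool_pos"])
def plan(way,fr=None):
    o,C,p=cur(); D=Rd(C); rv=R.from_matrix(C.T@D).as_rotvec()
    print("t",o["time_s"],"pos",p.round(4),"F",np.round(o["force"],2),"w",o["grip_width"]); print("C",C.round(3).tolist(),"rv",rv.round(4))
    for w in way: print((C.T@(np.array(w)-p)).round(4).tolist())
def chest(p):
    c,s=np.cos(yaw),np.sin(yaw); d=np.array(p)[:2]-q[:2]
    return np.array([c*d[0]+s*d[1],-s*d[0]+c*d[1]])
E
python3 - <<'E'
from h import *
P0=np.array([.229,-.608,.23]);m=np.array([.47,-.25,.23]);e=np.array([.438,.165,.2])
plan([m,e])
E
```

```text
t 0.1 pos [ 0.2292 -0.6077  0.2295] F [ 0.18  0.74 -0.23] w 0.0870508626344926
C [[-0.001, 0.936, 0.353], [0.002, 0.353, -0.936], [-1.0, -0.0, -0.002]] rv [ 0.1569 -0.0018  0.0003]
[-0.0, 0.3515, -0.2497]
[0.0307, 0.4681, -0.6492]
```

>>> drive_tool:
  offset:
    - [0,0.035,-0.025]
    - [0,0.07,-0.05]
    - [0,0.105,-0.075]
    - [0,0.14,-0.1]
    - [0,0.175,-0.125]
    - [0,0.21,-0.15]
    - [0,0.245,-0.175]
    - [0,0.28,-0.2]
    - [0,0.315,-0.225]
    - [0,0.35,-0.25]
  angular:
    - [0,0,0]
    - [0.02,0,0]
    - [0.04,0,0]
    - [0.06,0,0]
    - [0.08,0,0]
    - [0.1,0,0]
    - [0.12,0,0]
    - [0.14,0,0]
    - [0.157,0,0]
    - [0.157,0,0]
  fingers: 1
  squeeze: 20

```text
time_s: 1.35
tool_pos: [0.4688, -0.2489, 0.2296]
tool_rot: [-156.8, 89.9, 124.8]
force: [0.0, 0.1, -0.2]
grip_width: 0.0016
```

Run:
```python
from h import *
plan([W(q,[(-.1,.175,.2)])[0],W(q,[(-.1,.175,.14)])[0]])
```

```text
t 1.35 pos [ 0.4688 -0.2489  0.2296] F [ 0.02  0.06 -0.17] w 0.0016324980285018422
C [[-0.001, 0.979, 0.202], [0.002, 0.202, -0.979], [-1.0, -0.001, -0.002]] rv [-0.0003 -0.0019  0.0008]
[0.0351, 0.0536, -0.4111]
[0.0951, 0.0537, -0.411]
```

>>> drive_tool:
  offset:
    - [0,0.005,-0.041]
    - [0,0.011,-0.082]
    - [0,0.016,-0.123]
    - [0,0.022,-0.164]
    - [0,0.027,-0.206]
    - [0,0.032,-0.247]
    - [0.01,0.038,-0.288]
    - [0.02,0.043,-0.329]
    - [0.035,0.049,-0.37]
    - [0.035,0.0536,-0.411]
  angular:
    - [0,0,0]
    - [0,0,0]
    - [0,0,0]
    - [0,0,0]
    - [0,0,0]
    - [0,0,0]
    - [0,0,0]
    - [0,0,0]
    - [0,0,0]
    - [0,0,0]

```text
time_s: 2.6
tool_pos: [0.4369, 0.1653, 0.1941]
tool_rot: [-118.1, 89.8, 163.5]
force: [0.0, -0.3, -0.3]
grip_width: 0.0003
```

Run:
```python
from h import *
from cell import vision
plan([W(q,[(-.1,.175,.12)])[0]])
for n in("scene","top"):
    cv2.imwrite(f"pics/{n}1.png",vision.read_camera(n)["pixels"][:,:,::-1])
a=np.hstack([cv2.imread("pics/scene1.png")[60:360,150:500],cv2.imread("pics/top1.png")[60:360,100:450]]); cv2.imwrite("pics/b1.png",a)
```

```text
t 2.6 pos [0.4369 0.1653 0.1941] F [ 0.   -0.34 -0.34] w 0.00033844601493527654
C [[-0.003, 0.979, 0.202], [0.001, 0.202, -0.979], [-1.0, -0.003, -0.002]] rv [-0.0005 -0.0016  0.0031]
[0.0788, 0.0013, 0.001]
```

View pics/b1.png

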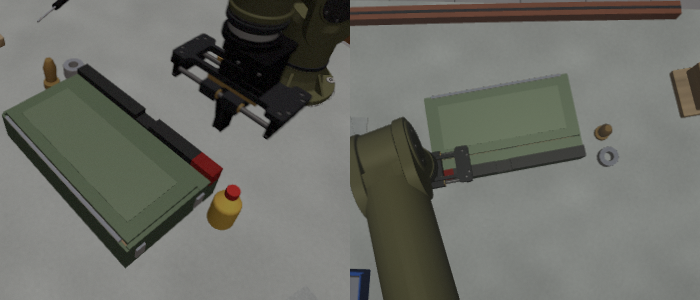

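>>> drive_tool:
  offset:
    - [0.02,0.001,0.001]
    - [0.045,0.001,0.001]
    - [0.07,0.001,0.001]
    - [0.085,0.001,0.001]
    - [0.09,0.001,0.001]
    - [0.09,0.001,0.001]
  angular:
    - [0,0,0]
    - [0,0,0.003]
    - [0,0,0.003]
    - [0,0,0.003]
    - [0,0,0.003]
    - [0,0,0.003]

```text
time_s: 3.45
tool_pos: [0.4378, 0.1691, 0.1055]
tool_rot: [153.5, 89.7, 75.6]
force: [0.1, 2.1, 0.1]
grip_width: 0.0004
```

>>> drive_tool:
  offset:
    - [0.003,0,0]
    - [0.006,0,0]
    - [0.008,0,0]
    - [0.009,0,0]
    - [0.01,0,0]
    - [0.01,0,0]
  angular:
    - [0,0,0]
    - [0,0,0]
    - [0,0,0]
    - [0,0,0]
    - [0,0,0]
    - [0,0,0]

```text
time_s: 4.2
tool_pos: [0.4378, 0.1692, 0.0954]
tool_rot: [155.3, 89.7, 77.4]
force: [0.1, -0.3, 0.3]
grip_width: 0.0005
```

Run:
```python
from h import *
plan([W(q,[(-.1,.175,.09)])[0]]); print(chest(cur()[2]))
```

```text
t 4.2 pos [0.4378 0.1692 0.0954] F [ 0.14 -0.31  0.26] w 0.0005160572326605949
C [[0.001, 0.978, 0.21], [0.005, 0.21, -0.978], [-1.0, 0.002, -0.004]] rv [ 0.0075 -0.0044 -0.002 ]
[0.0101, -0.0006, 0.0046]
[-0.09945685  0.17951181]
```

>>> drive_tool:
  offset:
    - [0.0005,0,0.002]
    - [0.001,0,0.003]
    - [0.0015,0,0.004]
    - [0.002,0,0.004]
    - [0.0025,0,0.004]
    - [0.003,0,0.004]
    - [0.003,0,0.004]
  angular:
    - [0,0,0]
    - [0.004,0,0]
    - [0.007,-0.004,0]
    - [0.007,-0.004,0]
    - [0.007,-0.004,0]
    - [0.007,-0.004,0]
    - [0.007,-0.004,0]

```text
time_s: 5.08
tool_pos: [0.4387, 0.1652, 0.0934]
tool_rot: [73.6, 89.9, -4.7]
force: [-4.1, -2.5, 10.2]
grip_width: 0.0004
```

Run:
```python
from h import *
print(chest(cur()[2])); z=.0929
plan([np.r_[W(q,[(-.1,y,.0)])[0][:2],z] for y in (.155,.075)])
```

```text
[-0.09936933  0.17544886]
t 5.075 pos [0.4387 0.1652 0.0934] F [-4.05 -2.49 10.25] w 0.0003869317855982507
C [[0.002, 0.979, 0.203], [-0.0, 0.203, -0.979], [-1.0, 0.002, 0.0]] rv [ 0.0005  0.0005 -0.0016]
[0.0005, -0.0006, 0.0204]
[0.0006, -0.0007, 0.1004]
```

>>> drive_tool:
  offset:
    - [0.0006,-0.0003,0.005]
    - [0.0006,-0.0006,0.015]
    - [0.0006,-0.0006,0.025]
    - [0.0006,-0.0006,0.035]
    - [0.0006,-0.0006,0.045]
    - [0.0006,-0.0006,0.055]
    - [0.0006,-0.0006,0.065]
    - [0.0006,-0.0006,0.075]
    - [0.0006,-0.0006,0.085]
    - [0.0006,-0.0006,0.095]
  angular:
    - [0,0,0]
    - [0,0,0]
    - [0,0,0]
    - [0,0,0]
    - [0,0,0]
    - [0,0,0]
    - [0,0,0]
    - [0,0,0]
    - [0,0,0]
    - [0,0,0]

```text
time_s: 6.32
tool_pos: [0.4581, 0.0722, 0.0934]
tool_rot: [98.5, 89.8, 20.2]
force: [-0.4, 3.1, 6.3]
grip_width: 0.0007
```

Run:
```python
from h import *
print(chest(cur()[2])); z=.0929
plan([np.r_[W(q,[(-.1,y,.0)])[0][:2],z] for y in (.05,.018)])
```

```text
[-0.09924648  0.080403  ]
t 6.325 pos [0.4581 0.0722 0.0934] F [-0.36  3.07  6.29] w 0.000705830673401836
C [[0.003, 0.979, 0.203], [0.001, 0.203, -0.979], [-1.0, 0.003, -0.0]] rv [ 0.0003 -0.0005 -0.0031]
[0.0005, -0.0008, 0.0304]
[0.0005, -0.0008, 0.0624]
```

>>> drive_tool:
  offset:
    - [0.0006,-0.0008,0.005]
    - [0.0006,-0.0008,0.01]
    - [0.0006,-0.0008,0.015]
    - [0.0006,-0.0008,0.02]
    - [0.0006,-0.0008,0.025]
    - [0.0006,-0.0008,0.03]
    - [0.0006,-0.0008,0.035]
    - [0.0006,-0.0008,0.04]
    - [0.0006,-0.0008,0.045]
    - [0.0006,-0.0008,0.05]
  angular:
    - [0,0,0]
    - [0,0,0]
    - [0,0,0]
    - [0,0,0]
    - [0,0,0]
    - [0,0,0]
    - [0,0,0]
    - [0,0,0]
    - [0,0,0]
    - [0,0,0]

```text
time_s: 7.58
tool_pos: [0.4677, 0.0228, 0.0931]
tool_rot: [101.3, 89.8, 23.0]
force: [0.3, -0.3, 0.9]
grip_width: 0.0003
```

Run:
```python
from h import *
from cell import vision
print(chest(cur()[2])); z=.0929
plan([np.r_[W(q,[(-.1,y,.0)])[0][:2],z] for y in (.018,)])
cv2.imwrite("pics/s2.png",cv2.resize(vision.read_camera("scene")["pixels"][100:260,200:400,::-1],None,fx=3,fy=3))
```

```text
[-0.09981806  0.03015597]
t 7.575 pos [0.4677 0.0228 0.0931] F [ 0.28 -0.31  0.92] w 0.00029001522708432256
C [[0.003, 0.979, 0.203], [0.001, 0.203, -0.979], [-1.0, 0.004, -0.001]] rv [ 0.0003 -0.0007 -0.0037]
[0.0002, -0.0002, 0.0122]
```

View pics/s2.png

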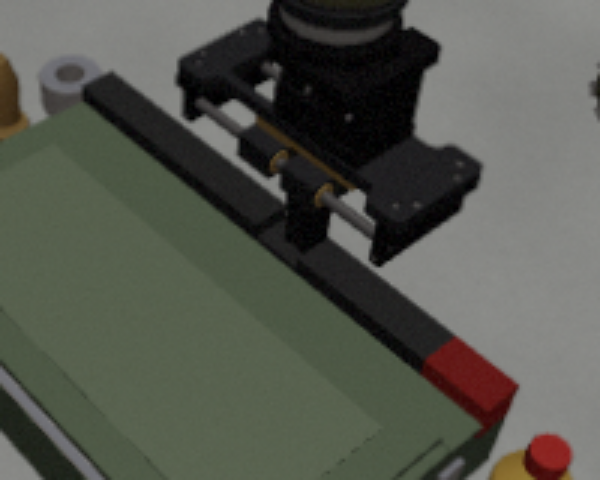

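>>> drive_tool:
  offset:
    - [0.0006,0,0]
    - [0.0012,0,0]
    - [0.0012,0,0]
  angular:
    - [0,0,0]
    - [0,0,0]
    - [0,0,0]

```text
time_s: 8.0
tool_pos: [0.4671, 0.0212, 0.0911]
tool_rot: [78.0, 89.9, -0.4]
force: [0.2, 0.4, -0.2]
grip_width: 0.0001
```

>>> drive_tool:
  offset:
    - [0.001,0,0.002]
    - [0.002,0,0.002]
    - [0.003,0,0.002]
    - [0.004,0,0.002]
    - [0.004,0,0.002]
  angular:
    - [0,0,0]
    - [0,0,0]
    - [0,0,0]
    - [0,0,0]
    - [0,0,0]

```text
time_s: 8.62
tool_pos: [0.4674, 0.0193, 0.087]
tool_rot: [78.8, 89.9, 0.5]
force: [0.5, 0.1, -0.9]
grip_width: 0.0002
```

>>> drive_tool:
  offset:
    - [0,0,-0.001]
    - [0,0,-0.002]
    - [0,0,-0.003]
    - [0,0,-0.003]
  angular:
    - [0,0,0]
    - [0,0,0]
    - [0,0,0]
    - [0,0,0]

```text
time_s: 9.12
tool_pos: [0.4669, 0.0218, 0.0871]
tool_rot: [62.3, 89.9, -16.1]
force: [0.5, -1.0, -0.4]
grip_width: 0.0008
```

>>> drive_tool:
  offset:
    - [0,0,-0.001]
    - [0,0,-0.002]
    - [0,0,-0.002]
  angular:
    - [0,0,0]
    - [0,0,0]
    - [0,0,0]

```text
time_s: 9.5
tool_pos: [0.4669, 0.0219, 0.0871]
tool_rot: [32.8, 89.8, -45.6]
force: [1.8, -6.1, -0.6]
grip_width: 0.0007
```

Run:
```python
from h import *
print(chest(cur()[2]))
plan([np.r_[W(q,[(-.1,y,.0)])[0][:2],.087] for y in (.018,)])
```

```text
[-0.10079121  0.02937522]
t 9.5 pos [0.4669 0.0219 0.0871] F [ 1.84 -6.07 -0.61] w 0.0007438664716242634
C [[0.003, 0.98, 0.201], [-0.003, 0.201, -0.98], [-1.0, 0.002, 0.003]] rv [-0.0018  0.0035 -0.0022]
[0.0001, 0.0008, 0.0114]
```

>>> drive_tool:
  offset:
    - [0,0,0.004]
    - [0,0,0.007]
    - [0.002,0,0.007]
    - [0.004,0,0.007]
    - [0.006,0,0.007]
    - [0.008,0,0.007]
    - [0.01,0,0.007]
    - [0.011,0,0.007]
    - [0.012,0,0.007]
    - [0.012,0,0.007]
  angular:
    - [0,0,0]
    - [0,0,0]
    - [0,0,0]
    - [0,0,0]
    - [0,0,0]
    - [0,0,0]
    - [0,0,0]
    - [0,0,0]
    - [0,0,0]
    - [0,0,0]

```text
time_s: 10.75
tool_pos: [0.4682, 0.0153, 0.0752]
tool_rot: [34.2, 89.8, -44.2]
force: [-2.8, 1.9, 4.8]
grip_width: 0.0004
```

>>> drive_tool:
  offset:
    - [0.0008,0,0]
    - [0.0014,0,0]
    - [0.0014,0,0]
  angular:
    - [0,0,0]
    - [0,0,0]
    - [0,0,0]

```text
time_s: 11.12
tool_pos: [0.4683, 0.0153, 0.0743]
tool_rot: [27.7, 89.8, -50.7]
force: [-4.2, 1.9, 8.8]
grip_width: 0.0006
```

Run:
```python
from h import *
from cell import vision
print(chest(cur()[2]),cur()[0]["force"])
cv2.imwrite("pics/s3.png",vision.read_camera("scene")["pixels"][:,:,::-1])
```

```text
[-0.10076918  0.02268667] [-4.15029952  1.92204817  8.76059509]
```

View pics/s3.png

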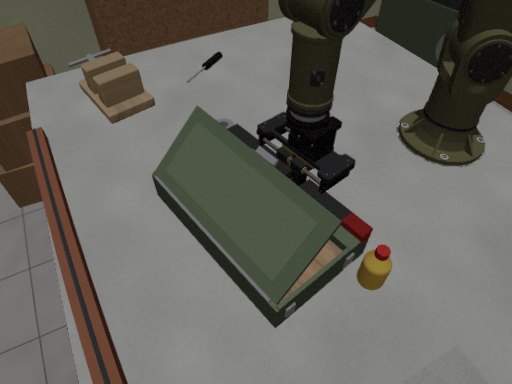

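The lid is open: its raised front edge runs from (198,108) to (335,225). Next I back straight up, then away from the lid.

>>> drive_tool:
  offset:
    - [-0.01,0,0]
    - [-0.03,0,0]
    - [-0.05,0,0]
    - [-0.08,0,0]
    - [-0.11,0,0]
    - [-0.14,0,0]
    - [-0.16,0,0]
    - [-0.16,-0.02,0]
    - [-0.16,-0.03,0]
    - [-0.16,-0.03,0]
  angular:
    - [0,0,0]
    - [0,0,0]
    - [0,0,0]
    - [0,0,0]
    - [0,0,0]
    - [0,0,0]
    - [0,0,0]
    - [0,0,0]
    - [0,0,0]
    - [0,0,0]

```text
time_s: 12.42
tool_pos: [0.4381, 0.0092, 0.2342]
tool_rot: [22.9, 89.7, -55.6]
force: [0.5, -0.2, -0.4]
grip_width: 0.0007
```

Run:
```python
from h import *
from cell import vision
o=cur()[0];print(o["tool_pos"],o["force"],np.abs(o["joint_velocities"]).max())
a=[vision.read_camera(n)["pixels"][60:330,80:460,::-1] for n in("scene","top")]
cv2.imwrite("pics/f.png",np.hstack(a))
```

```text
[0.43814025 0.0091789  0.23416416] [ 0.45650427 -0.24422183 -0.38789676] 1.2594399263466014
```

View pics/f.png

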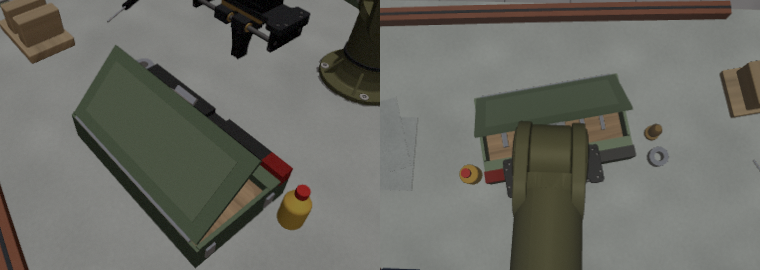

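```bash
python3 -c "
from cell import sign_off;print(sign_off())"
```

```text
the job is handed in; nothing more can be done
None
```

The chest lid is open, the arm is clear of everything, and I handed the job in at about 12.5 s of the 67 s allowed.

- **Finding the notch:** Both camera views put it in the second insert, with its middle at chest y = 18 mm.
- **Sweep:** With the fingers shut and in line with the rail, I touched the red pad at about 10 N. I then slid along the rail; the readings between the calls showed about 6 N. The tip ran off into the notch at chest y of about 30 mm.
- **Lip:** I did not measure the force during the last slide over the pad-side lip. As extra assurance I pushed back against the lip's wall from inside the notch, at about 6 N, before touching the key.
- **Key:** I pressed it about 8 mm, to 8.8 N at the bottom, then backed off.

**Last checks:**
- The pictures show the lid standing open. I did not measure its angle.
- Force on the tool was about zero.
- The oil bottle and collar were at the same top-view pixels as at the start. The arbor looked unmoved, but I did not compare its pixels.
- The key's return was not measured, since nothing was touching it any more.

**Disagreements:**
- The camera fit put the chest about 5 mm too low. Touching the rail gave 85.4 mm, which matches the 85 mm in the text.
- The run-off came about 7 mm earlier than I expected for a 30 mm tip, so the fingertips are probably shorter along the rail than I assumed.

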